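# Fill the wax-stick rack and slide it under the shelf

### The job

Push in the dispenser's sprung flap, keep it open with the fingers while you grip the wax stick behind it, and bring the stick out and lay it (do not drop it) in the empty middle notch of the wooden rack. Then slide the rack under the low shelf until it is fully home against the stop at the back, square and with all three sticks in their notches, without anything touching the shelf board above. Leave the other things on the bench alone.

Things in the scene. Friction and masses are not known exactly. Their poses are not given: they have to be found in the camera images.
- dispenser: Grey metal stick dispenser, fixed to the bench. Origin: on the bench under the centre of its pick pocket; x points to the hopper, y along the pocket, z up. The pocket is a well, free inside from x -24 to +22 mm and y -78 to +78 mm; floor 5 mm, walls 72 mm above the bench. A flap covers its top; the front wall has a clear pane. Beside it (x +26 to +62) is a flat housing 70 mm high.
- pocket (a point): Centre of the stick as it lies in the pocket: x 0, y 0, 21 mm above the bench; axes as the dispenser's. The stick lies along y on two V supports within 16 mm of the middle; under its overhanging ends there is only the pocket's floor, so fingers can go down beside both ends.
- hopper_top (a point): Middle of the top of the dispenser's hopper (x +92 mm, 160 mm above the bench), which is 60 mm by 70 mm wide and starts at x +62 mm; the reserve sticks behind its clear window do not move.
- flap (a joint): Flap over the pocket, clear plastic with aluminium edges, 45 mm (x) by 152 mm (y), 3 mm thick. 0 = shut and level, 1.5 rad = hanging down inside. It opens inward only, free edge down and towards the hopper; a light spring (1 to 3 N at a fingertip) shuts it when let go. Fingers going straight down beside the stick's ends push it in and hold it 1.2 to 1.4 rad open; it clears the stick.
- flap_edge (a point): Middle of the flap's free front edge, top side; shut, it is at dispenser x -23 mm, 72 mm above the bench. The hinge lies along y at dispenser x +22 mm, at the same height.
- stick: The wax stick to take: plain pale round stick, 16 mm in diameter, 50 mm long, 14 g, lying in the dispenser's pocket, up to 4 mm off its middle in y. Origin at its centre; y along it (x and z turn as it rolls). Grip it by its two ends.
- stick_a: An equal stick in the rack's front notch (near the pull block). Origin at its centre, y along it.
- stick_b: An equal stick in the rack's rear notch. Origin at its centre, y along it.
- rack: Loose low wooden rack, about 0.45 kg: board 156 mm (x) by 110 mm (y), 6 mm thick, with two dark notched rails 8 mm thick, 12 mm each side of its middle line, teeth to 24 mm above the bench. Origin: centre of the underside; x from the pull block to the shelf, the way it slides; z up. Starts clear of the shelf, up to 12 mm out of line and 0.12 rad turned.
- slot_mid (a point): Centre of a stick lying in the rack's empty middle notch: rack x +18 mm, 20 mm above the bench; axes as the rack's. A stick lies along y across both rails with its ends overhanging, so fingers can come down outside them to the board. The V guides a stick up to about 8 mm off in x; notches are 30 mm apart.
- slot_front (a point): Centre of a stick lying in the front notch: rack x -12 mm, 20 mm above the bench.
- slot_rear (a point): Centre of a stick lying in the rear notch: rack x +48 mm, 20 mm above the bench.
- pull (a point): On the rack's pull block, 2 mm below its top: rack x -61 mm, 30 mm above the bench. The upright dark wooden block is 30 mm in x and 16 mm in y, its top 32 mm above the bench; grip it across y. It stays outside the shelf when the rack is home.
- bay: Low wooden shelf fixed to the bench, open in front. Origin: on the bench, where the rack's origin lies when the rack is home; x into the shelf, z up. Side walls from x -38 to +96 mm, 126 mm apart inside (8 mm to spare each side of the rack); at x +78 mm a stop strip 12 mm high, which the rack's far edge meets when home.
- shelf_board: The board over the bay, 156 mm wide: front edge at bay x -38 mm, underside 44 mm and top 58 mm above the bench. Three finished candles up to 92 mm high stand fixed on its far half (from bay x +35 mm). Origin and axes as the bay's.
- brush_tin: Bystander: metal tin with brushes, 68 mm across, 95 mm high (brushes to 200 mm). Origin under its centre.
- cat_candle: Bystander: finished striped candle, a sitting cat 110 mm high, 72 mm across. Origin under its centre.
- scraper: Bystander: scraper lying on the bench, about 160 mm long, with a flat blade. Origin near its middle.
- dye_jar: Bystander: small glass jar with a metal lid, 56 mm across, 75 mm high. Origin under its centre.
Mind the look-alikes: they are no part of the job. Several things look just like the dispenser: the one meant starts farthest to the robot's right.

How it is judged:
By the outcome, as a careful person would: the job done as asked, in the order asked, and still so for the second after the job is handed in, with the robot touching nothing.
It also fails if it takes over 56 s, if anything falls off the work surface, if the arm or the gripper's body presses on something with over 40 N, if the wrist force passes 120 N, or if a joint passes its speed limit or range.

### The arm

A 7-joint arm with a two-finger parallel gripper is mounted at the origin on the work surface. World frame = base frame: x ahead of the robot, y to its left, z up, the work surface at z = 0. Lengths are in m, angles in rad, forces in N, time in s.
With the tool pointing down it reaches from about 0.35 to 0.9 m from the base axis. Payload 8.1 kg.
Tool frame: the origin (TCP) lies on the centre line of the jaws, within the pads' length; the fingertips stand 25 mm ahead of it and the grasp point (between the pads) lies 6 mm ahead of it; z points along the fingers, y is the direction in which the jaws open and shut (so a half turn about z gives the same grasp; the last joint's range is limited). The gripper opens to 92 mm and grips with 3 to 60 N. Pads are 19 mm wide; open, the fingers measure 130 mm over their backs; the gripper's body (75 mm by 190 mm) begins 47 mm behind the grasp point.
Start: joints at [-1.389, 0.434, 0.025, 1.573, -0.012, 1.134, -0.075], TCP at [0.176, 0.6, 0.252] pointing down, gripper open.
Joint ranges: [-2.62, 2.62], [-0.44, 2.09], [-1.27, 1.32], [0.08, 2.57], [-1.32, 4.46], [0.12, 2], [-2.74, 2.74]. Speed limits (rad/s): [2.22, 2.22, 3.01, 3.01, 3.14, 3.14, 3.14].

### API

Orientations are given as a rotation vector (axis times angle).
In Python, from workcell import arm gives the robot as it stands.
- The arm moves only by the tool servo_tool, never from a script. Its argument "targets" is a list that holds one entry, the list of rows, each a list of 7 numbers: the shift along the world's x, y, z in mm, then the turn, a rotation vector about the world's x, y, z in degrees, then the closure, from 0 (fully open) to 1 (shut). In form: [[[dx, dy, dz, wx, wy, wz, claw], ...]]. A call has 1 to 10 rows; each row shifts and turns the commanded pose from where the row before left it; what a row does not reach is not made up. A row lasts 1/8 s, in which the tool goes at most 62.5 mm and 10.7 degrees, less where a joint would pass 70% of its speed; a pose out of reach is approached as far as the arm can. A call with a gripper value outside its range is refused whole. The fingers move at their own pace and stop on an object; "grip_force" is the grip in N (left out, the last holds). Time passes only in rows, so rows that do not move let the fingers close. It gives the time, the measured TCP pose, the force and the opening at its end, in the units of the state.
- arm.sense(): the state, without advancing time (a new reading comes with each control period).
- arm.capture(name): name is "scene" or "top" or "wrist"; returns a dict with "image" (420x560x3 uint8, red, green, blue), "fov_y" (degrees; the focal length in pixels is half the picture's height over the tangent of half this angle, whatever the lens; pixels are square), "cx", "cy" (the principal point, pixels), "D" ([k1, k2, p1, p2, k3] as OpenCV has them; the pictures are not rectified), "camera_from_world" (4x4, takes a point from world to camera coordinates). Camera axes: x right, y up, looking along -z (the intrinsics and any distortion apply to the point x, -y, -z); pixel columns grow to the right and rows downward; lengths in m; the calibration is good to about 2 mm. A picture is of the moment at which its call begins. There is no depth.
- arm.sign_off(): hands the job in, once; it reports no verdict.
Trained networks look in the newest picture that a camera, given by its name, has taken for a name from the list of things; names that differ only in an ending like _2 or _b are one class to them, and where a whole thing is asked for, a point or a joint stands for the part that bears it (a point fixed in the world has none). Each returns a list of dicts, best first, with "conf" (0 to 1); they miss things now and then, are a little off and sometimes report something else, mostly with a low value. They report only what shows in the picture. A call takes as long as a camera call. They do not tell look-alikes from the thing itself.
- arm.masks_of(camera, name): "region" (420x560 bool, what is visible of it) and "uv" ([column, row] in pixels, amid what is visible of it).
- arm.tip_of(camera, name): "uv" ([column, row] in pixels: a listed point, or the origin of a listed thing).
The state is a dict: "time_s": time; "q": joint angles; "qvel": joint speeds; "tau": joint torques, N m; "tool_pos": TCP position; "ee_rot": TCP orientation; "contact_force": force on the tool from outside, world axes, zero at the start; "torque": the same for the moment, N m; "width": finger opening in m.
Only numpy, scipy, OpenCV 4.12 (cv2) and the standard library are available. Lean on these libraries where they do the work, as an engineer would, in place of code of your own. Each camera call takes 0.05 s, during which the arm holds its last target. There are 200 camera calls.

## Working session

There is one attempt and no reset: what is moved stays moved. The work goes in short steps, Python scripts to look and compute and a tool call to move; the robot and the scene stay as the last step left them, time stands still between calls to the robot, and variables do not carry over. Pictures are saved under pics/ and viewed, about 8 in all and at most 12, crops included, and the job is handed in when it is done.

Besides the shell and the picture viewer there is one more tool, called after "Call:" as name([rows], argument=value, ...), one row to a line, values as JSON. servo_tool: Moves the arm, as the interface text tells. Its arguments: {"type":"object","properties":{"targets":{"type":"array","items":{"type":"array","items":{"type":"array","items":{"type":"number"}}}},"grip_force":{"type":"number"}},"required":["targets"]}

```bash
mkdir -p pics; ls; cat > h.py <<'E'
import numpy as np, cv2
from workcell import arm
def cap(n,f=None):
    c=arm.capture(n)
    if f: cv2.imwrite('pics/'+f,c['image'][:,:,::-1])
    return c
def K(c):
    f=210/np.tan(np.radians(c['fov_y'])/2); return np.array([[f,0,c['cx']],[0,f,c['cy']],[0,0,1.]])
S=np.diag([1,-1,-1.])
def proj(c,P):
    M=np.array(c['camera_from_world']); P=np.atleast_2d(P)
    q=(P@M[:3,:3].T+M[:3,3])@S
    return cv2.projectPoints(q.reshape(-1,1,3),np.zeros(3),np.zeros(3),K(c),np.array(c['D'],float))[0].reshape(-1,2)
def ray(c,uv):
    M=np.array(c['camera_from_world']); n=cv2.undistortPoints(np.array(uv,float).reshape(1,1,2),K(c),np.array(c['D'],float)).ravel()
    d=M[:3,:3].T@(S@np.array([n[0],n[1],1])); return -M[:3,:3].T@M[:3,3], d
def at_z(c,uv,z):
    o,d=ray(c,uv); return o+d*(z-o[2])/d[2]
E
python3 - <<'E'
from h import *
s=arm.sense(); print(s['time_s'],s['tool_pos'],s['ee_rot'],s['width'])
names={'dispenser':0,'pocket':.021,'hopper_top':.16,'flap_edge':.072,'slot_mid':.02,'slot_front':.02,'slot_rear':.02,'pull':.03,'rack':0,'stick':.02,'bay':0,'shelf_board':0}
ims=[]
for cam in ['scene','top']:
    c=cap(cam,cam+'0.png')
    for n,z in names.items():
        for d in arm.tip_of(cam,n)[:5]:
            print(cam,n,round(d['conf'],2),np.round(d['uv']),np.round(at_z(c,d['uv'],z)[:2],3))
E
```

```text
pics
0.0 [0.17554373 0.59936726 0.25095422] [-4.45925669e-01 -3.10976281e+00  2.41854604e-03] 0.09197297161418186
scene dispenser 0.92 [373. 166.] [0.446 0.469]
scene dispenser 0.8 [334. 206.] [0.559 0.241]
scene dispenser 0.43 [198. 237.] [ 0.491 -0.18 ]
scene pocket 0.8 [335. 205.] [0.572 0.235]
scene pocket 0.69 [373. 162.] [0.45  0.464]
scene pocket 0.62 [210. 281.] [ 0.676 -0.208]
scene hopper_top 0.73 [367. 159.] [0.573 0.332]
scene hopper_top 0.62 [398. 115.] [0.415 0.568]
scene flap_edge 0.95 [328. 193.] [0.567 0.209]
scene flap_edge 0.69 [367. 149.] [0.432 0.444]
scene flap_edge 0.55 [334. 206.] [0.623 0.195]
scene slot_mid 0.42 [196. 226.] [ 0.467 -0.174]
scene slot_front 0.56 [196. 226.] [ 0.466 -0.174]
scene slot_front 0.48 [309. 258.] [0.721 0.059]
scene slot_rear 0.88 [204. 244.] [ 0.544 -0.179]
scene pull 0.85 [190. 218.] [ 0.436 -0.18 ]
scene pull 0.68 [200. 227.] [ 0.485 -0.167]
scene pull 0.62 [204. 244.] [ 0.553 -0.18 ]
scene rack 0.67 [199. 236.] [ 0.489 -0.175]
scene stick 0.56 [197. 226.] [ 0.468 -0.172]
scene stick 0.54 [203. 243.] [ 0.538 -0.178]
scene bay 0.8
[... 304 characters left out ...]
r_top 0.93 [ 56. 261.] [0.435 0.562]
top hopper_top 0.69 [153. 209.] [0.572 0.317]
top flap_edge 0.95 [202. 219.] [0.558 0.205]
top flap_edge 0.66 [109. 257.] [0.448 0.455]
top slot_mid 0.75 [337. 241.] [ 0.507 -0.172]
top slot_front 0.57 [337. 250.] [ 0.482 -0.174]
top slot_rear 0.72 [340. 229.] [ 0.541 -0.183]
top rack 0.85 [339. 248.] [ 0.489 -0.182]
top rack 0.43 [340. 228.] [ 0.544 -0.185]
top stick 0.64 [339. 228.] [ 0.543 -0.18 ]
top stick 0.51 [338. 229.] [ 0.54  -0.176]
top stick 0.47 [334. 250.] [ 0.481 -0.165]
top stick 0.18 [350. 188.] [ 0.659 -0.213]
top bay 0.59 [353. 187.] [ 0.667 -0.223]
top bay 0.54 [336. 250.] [ 0.482 -0.174]
top shelf_board 0.88 [353. 192.] [ 0.652 -0.223]
```

```bash
python3 - <<'E'
import cv2,numpy as np
t=cv2.imread('pics/top0.png'); s=cv2.imread('pics/scene0.png')
a=cv2.resize(t[150:300,20:420],(800,300),interpolation=cv2.INTER_CUBIC)
b=cv2.resize(s[90:330,120:520],(500,300),interpolation=cv2.INTER_CUBIC)
p=np.zeros((600,800,3),np.uint8);p[:300]=a;p[300:,:500]=b
cv2.imwrite('pics/m0.png',p)
E
```

```text
(no output)
```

View pics/m0.png

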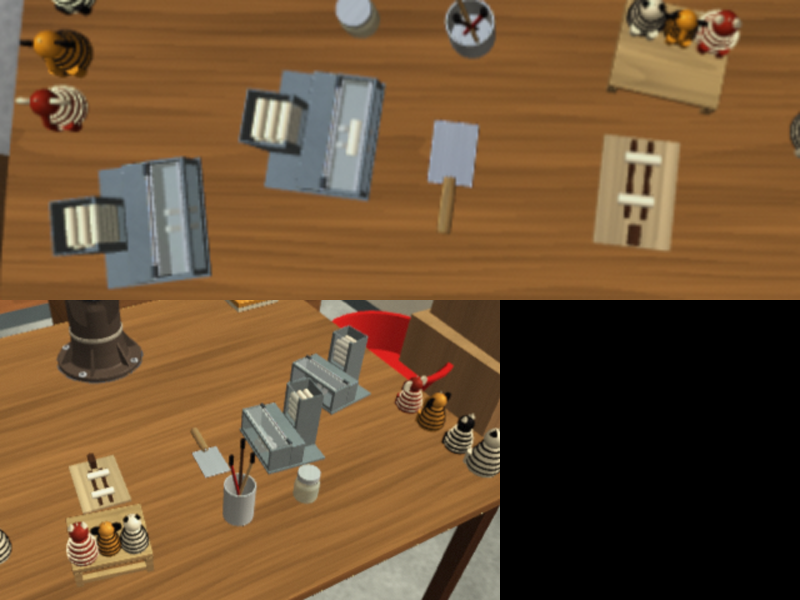

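Candidates for the dispenser in the top picture are A, pocket px (198,223) → (0.56,0.23), and B, pocket px (106,259) → (0.44,0.48). A is the one farther right (smaller y), so A is the one meant; its pocket holds a stick at about px (196,218). The rack is at px (339,248), the bay at px (353,190). I'll go above A and take the close look there.

Call:
servo_tool([
  [[40, -40, 0, 0, 0, -10, 0], [48, -46, 0, 0, 0, -10, 0], [48, -46, 0, 0, 0, -10, 0], [48, -46, 0, 0, 0, -10, 0], [48, -46, 0, 0, 0, -10, 0], [48, -46, 0, 0, 0, -10, 0], [48, -46, 0, 0, 0, -10, 0], [48, -46, 0, 0, 0, -10, 0], [0, 0, 0, 0, 0, 0, 0], [0, 0, 0, 0, 0, 0, 0]],
])

```text
time_s: 2.55
tool_pos: [0.5312, 0.2574, 0.2516]
ee_rot: [-2.339, -2.096, 0.0]
contact_force: [-0.2, 0.1, -0.8]
width: 0.0914
```

```bash
cat >> h.py <<'E'
from scipy.spatial.transform import Rotation as R
def st():
    s=arm.sense(); Rm=R.from_rotvec(s['ee_rot']).as_matrix()
    print('t %.2f pos'%s['time_s'],np.round(s['tool_pos'],4),'yaw_y %.2f'%np.degrees(np.arctan2(Rm[1,1],Rm[0,1])),'z',np.round(Rm[:,2],3),'F',np.round(s['contact_force'],1),'w %.4f'%s['width']); return s
E
python3 - <<'E'
from h import *
st()
c=cap('wrist','w1.png'); M=np.array(c['camera_from_world']); print('cam',-M[:3,:3].T@M[:3,3])
for n,z in {'pocket':.021,'stick':.021,'hopper_top':.16,'flap_edge':.072,'dispenser':0}.items():
    for d in arm.tip_of('wrist',n)[:3]: print(n,round(d['conf'],2),np.round(d['uv']),np.round(at_z(c,d['uv'],z)[:2],4))
for n in ['stick']:
    for d in arm.masks_of('wrist',n)[:3]:
        m=d['region'].astype(np.uint8); r=cv2.minAreaRect(cv2.findNonZero(m)); b=cv2.boxPoints(r); print(n,d['conf'],m.sum(),[np.round(at_z(c,p,.021)[:2],4) for p in b])
E
```

```text
t 2.55 pos [0.5312 0.2574 0.2516] yaw_y -6.28 z [-0.001  0.    -1.   ] F [-0.2  0.1 -0.8] w 0.0914
cam [0.53980749 0.33220632 0.38420942]
pocket 0.88 [311. 205.] [0.5606 0.2271]
hopper_top 0.75 [337. 119.] [0.5732 0.3197]
flap_edge 0.95 [317. 242.] [0.5607 0.2061]
dispenser 0.73 [313. 198.] [0.565 0.229]
```

View pics/w1.png

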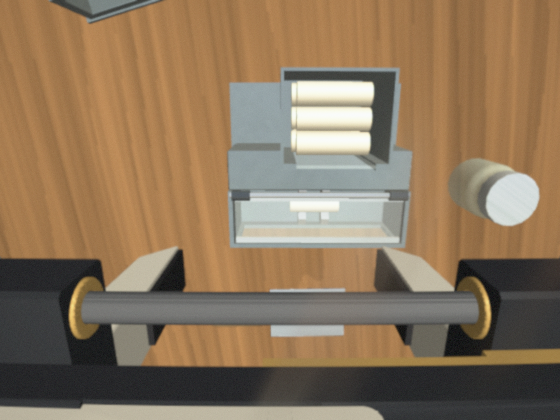

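```bash
python3 - <<'E'
from h import *
print(np.round(arm.sense()['q'],3))
c=cap('wrist')
for n,z in [((290,206),.021),((339,206),.021),((230,246),.072),((405,245),.072),((230,190),.072),((410,189),.072)]: print(n,np.round(at_z(c,n,z),4))
i=c['image'][180:255,220:420,::-1]; cv2.imwrite('pics/w1c.png',cv2.resize(i,None,fx=4,fy=4,interpolation=cv2.INTER_CUBIC))
E
```

```text
[-0.875  0.395  0.465  1.689 -0.195  1.104 -0.461]
(290, 206) [0.539  0.2291 0.021 ]
(339, 206) [0.5902 0.2236 0.021 ]
(230, 246) [0.4796 0.2111 0.072 ]
(405, 245) [0.6422 0.1943 0.072 ]
(230, 190) [0.4875 0.2641 0.072 ]
(410, 189) [0.6473 0.2478 0.072 ]
```

View pics/w1c.png

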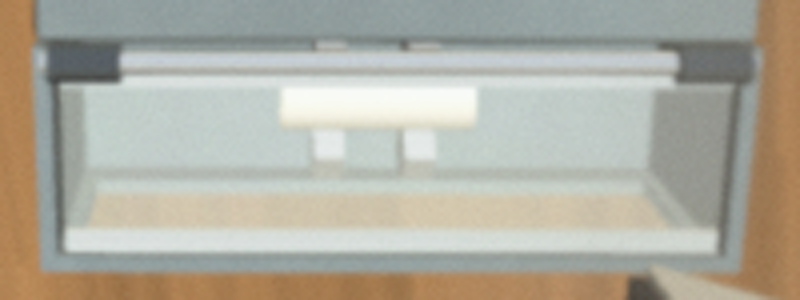

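The close crop shows dispenser A: the stick lies across px (290–339, 207) under the clear flap, centre about (0.5645, 0.227), yaw about -6°. The wrist camera sits on the hopper side, so I'll half-turn the tool to keep it clear of the hopper.

Call:
servo_tool([
  [[3, -3, 0, 0, 0, 10, 0], [3, -3, 0, 0, 0, 10, 0], [3, -3, 0, 0, 0, 10, 0], [3, -3, 0, 0, 0, 10, 0], [3, -3, 0, 0, 0, 10, 0], [3, -3, 0, 0, 0, 10, 0], [3, -3, 0, 0, 0, 10, 0], [4, -3, 0, 0, 0, 10, 0], [4, -3, 0, 0, 0, 10, 0], [4, -3, 0, 0, 0, 10, 0]],
])

```text
time_s: 4.2
tool_pos: [0.5645, 0.2272, 0.2518]
ee_rot: [-0.11, 3.14, 0.0]
contact_force: [0.7, 1.1, 0.0]
width: 0.0918
```

Call:
servo_tool([
  [[0, 0, 0, 0, 0, 10, 0], [0, 0, 0, 0, 0, 10, 0], [0, 0, 0, 0, 0, 10, 0], [0, 0, 0, 0, 0, 10, 0], [0, 0, 0, 0, 0, 10, 0], [0, 0, 0, 0, 0, 10, 0], [0, 0, 0, 0, 0, 10, 0], [0, 0, 0, 0, 0, 10, 0], [0, 0, 0, 0, 0, 0, 0], [0, 0, 0, 0, 0, 0, 0]],
])

```text
time_s: 5.45
tool_pos: [0.5645, 0.2271, 0.2517]
ee_rot: [2.091, -2.345, -0.0]
contact_force: [0.1, -0.3, 0.3]
width: 0.0917
```

```bash
python3 - <<'E'
from h import *
s=st(); print(np.round(s['q'],3))
c=cap('wrist','w2.png')
for n,z in {'pocket':.021,'stick':.021,'hopper_top':.16,'flap_edge':.072,'dispenser':0}.items():
    for d in arm.tip_of('wrist',n)[:3]: print(n,round(d['conf'],2),np.round(d['uv']),np.round(at_z(c,d['uv'],z)[:2],4))
E
```

```text
t 5.45 pos [0.5645 0.2271 0.2517] yaw_y 173.45 z [-0.  0. -1.] F [ 0.1 -0.3  0.3] w 0.0917
[-0.316  0.422 -0.22   1.6    0.099  1.131  2.468]
pocket 0.78 [404. 363.] [0.4399 0.4687]
hopper_top 0.83 [280. 343.] [0.5748 0.3185]
flap_edge 0.75 [284. 166.] [0.5582 0.2041]
dispenser 0.93 [280. 175.] [0.5638 0.2258]
dispenser 0.65 [397. 350.] [0.4421 0.4665]
```

Call:
servo_tool([
  [[0, 0, -40, 0, 0, 0.5, 0], [0, 0, -50, 0, 0, 0, 0], [0, 0, -40, 0, 0, 0, 0], [0, 0, -12, 0, 0, 0, 0], [0, 0, -12, 0, 0, 0, 0], [0, 0, -12, 0, 0, 0, 0], [0, 0, -12, 0, 0, 0, 0], [0, 0, -12, 0, 0, 0, 0], [0, 0, 0, 0, 0, 0, 0]],
])

```text
time_s: 6.88
tool_pos: [0.5638, 0.2264, 0.0605]
ee_rot: [2.104, -2.33, -0.001]
contact_force: [0.5, -1.5, -1.2]
width: 0.0916
```

```bash
python3 - <<'E'
from h import *
st()
c=cap('wrist','w3.png')
P=[[.5645+.025*a,.2275-.0025*a,.021] for a in(-1,1)]; print(proj(c,P))
E
```

```text
t 6.88 pos [0.5638 0.2264 0.0605] yaw_y 174.16 z [-0.002 -0.001 -1.   ] F [ 0.5 -1.5 -1.2] w 0.0916
[[326.83701748 258.05647407]
 [230.05216161 258.31373049]]
```

View pics/w3.png

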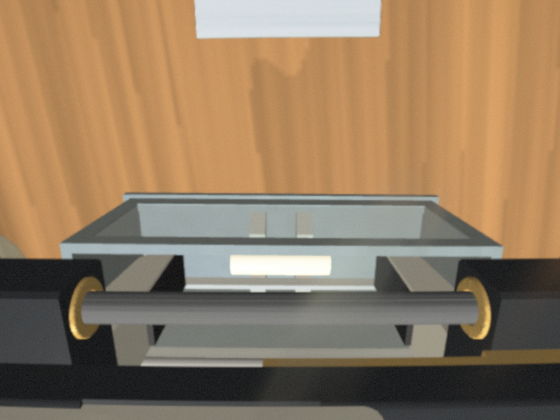

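The flap is pushed in and the stick at px (231–330, 265) sits centred between the fingers. I'll continue down with a 2 mm correction and grip.

Call:
servo_tool([
  [[0, 1, -8, 0, 0, 0, 0], [0, 1, -8, 0, 0, 0, 0], [0, 1, -8, 0, 0, 0, 0], [0, 0, 0, 0, 0, 0, 0], [0, 0, 0, 0, 0, 0, 0.2], [0, 0, 0, 0, 0, 0, 0.4], [0, 0, 0, 0, 0, 0, 0.6], [0, 0, 0, 0, 0, 0, 0.6], [0, 0, 0, 0, 0, 0, 0.6], [0, 0, 0, 0, 0, 0, 0.6]],
], grip_force=12)

```text
time_s: 8.18
tool_pos: [0.5646, 0.2301, 0.0379]
ee_rot: [-2.106, 2.331, -0.0]
contact_force: [0.5, -1.9, 0.9]
width: 0.0499
```

```bash
python3 - <<'E'
from h import *
st()
E
```

```text
t 8.18 pos [0.5646 0.2301 0.0379] yaw_y 174.18 z [ 0.  0. -1.] F [ 0.5 -1.9  0.9] w 0.0499
```

Call:
servo_tool([
  [[0, 0, 10, 0, 0, 0, 0.6], [0, 0, 15, 0, 0, 0, 0.6], [0, 0, 20, 0, 0, 0, 0.6], [0, 0, 25, 0, 0, 0, 0.6], [0, 0, 40, 0, 0, 0, 0.6], [0, 0, 50, 0, 0, 0, 0.6], [0, 0, 40, 0, 0, 0, 0.6], [-3, -20, 12, 0, 0, -5, 0.6], [-6, -35, 0, 0, 0, -9, 0.6], [-6, -40, 0, 0, 0, -9, 0.6]],
])

```text
time_s: 9.43
tool_pos: [0.5493, 0.1354, 0.2514]
ee_rot: [-1.593, 2.705, 0.001]
contact_force: [0.3, -0.5, -0.5]
width: 0.0498
```

Call:
servo_tool([
  [[-6, -45, 0, 0, 0, -10, 0.6], [-6, -45, 0, 0, 0, -10, 0.6], [-6, -45, 0, 0, 0, -10, 0.6], [-6, -45, 0, 0, 0, -10, 0.6], [-6, -45, 0, 0, 0, -10, 0.6], [-6, -45, 0, 0, 0, -10, 0.6], [-9, -40, 0, 0, 0, -9, 0.6], [0, 0, 0, 0, 0, 0, 0.6], [0, 0, 0, 0, 0, 0, 0.6]],
])

```text
time_s: 10.55
tool_pos: [0.5049, -0.1739, 0.2506]
ee_rot: [0.211, 3.133, 0.002]
contact_force: [-0.2, 0.6, -0.4]
width: 0.0501
```

```bash
cat > look.py <<'E'
from h import *
import sys
s=st(); print(np.round(s['q'],2))
for cam in sys.argv[2:]:
    c=cap(cam,sys.argv[1]+cam+'.png')
    for n,z in {'slot_mid':.02,'slot_front':.02,'slot_rear':.02,'pull':.03,'rack':0,'bay':0,'shelf_board':0,'stick':.02}.items():
        for d in arm.tip_of(cam,n)[:3]: print(cam,n,round(d['conf'],2),np.round(d['uv']),np.round(at_z(c,d['uv'],z)[:2],4))
E
python3 look.py l1 wrist top
```

```text
t 10.55 pos [ 0.5049 -0.1739  0.2506] yaw_y 82.30 z [ 0.001  0.001 -1.   ] F [-0.2  0.6 -0.4] w 0.0501
[ 0.05  0.29  0.23  1.81 -0.08  1.05  1.75]
wrist slot_mid 0.72 [279. 188.] [ 0.513  -0.1749]
wrist slot_front 0.58 [273. 156.] [ 0.4803 -0.1766]
wrist slot_front 0.22 [523. 149.] [0.5062 0.0767]
wrist slot_rear 0.7 [276. 214.] [ 0.5409 -0.1825]
wrist pull 0.64 [270. 107.] [ 0.4324 -0.1733]
wrist rack 0.63 [274. 166.] [ 0.4938 -0.1782]
wrist rack 0.25 [ 65. 268.] [ 0.5798 -0.4389]
wrist stick 0.97 [278. 158.] [ 0.4821 -0.1717]
wrist stick 0.94 [280. 272.] [ 0.6078 -0.1868]
wrist stick 0.65 [277. 186.] [ 0.5112 -0.1771]
top slot_mid 0.94 [335. 241.] [ 0.5057 -0.1671]
top slot_mid 0.74 [354. 189.] [ 0.6565 -0.2222]
top slot_front 0.75 [336. 250.] [ 0.4805 -0.1715]
top slot_rear 0.96 [341. 227.] [ 0.5462 -0.1846]
top pull 0.74 [337. 269.] [ 0.4266 -0.1722]
top rack 0.87 [337. 247.] [ 0.4898 -0.175 ]
top rack 0.3 [336. 249.] [ 0.4849 -0.1736]
top bay 0.83 [350. 187.] [ 0.6678 -0.216 ]
top shelf_board 0.67 [352. 192.] [ 0.6533 -0.2215]
top shelf_board 0.43 [352. 187.] [ 0.6655 -0.221 ]
top shelf_board 0.39 [201. 223.] [0.5526 0.2189]
top stick 0.38 [337. 248.] [ 0.4859 -0.1726]
```

View pics/l1wrist.png

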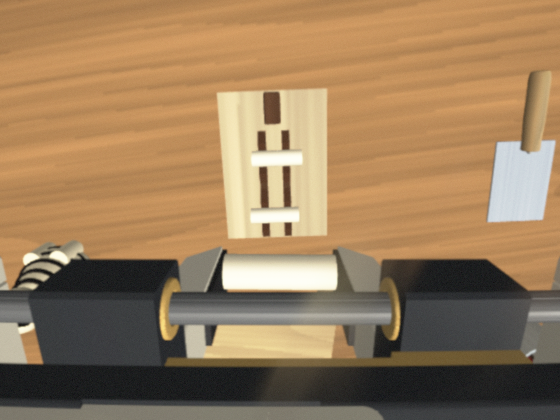

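```bash
python3 - <<'E'
from h import *
c=cap('wrist')
P=[at_z(c,p,.006)[:2] for p in [(219,93),(327,89),(327,237),(229,238)]]
P=np.array(P); print(np.round(P,4), 'centre',P.mean(0))
e=(P[3]-P[0]+P[2]-P[1]); e2=(P[0]-P[1]+P[3]-P[2]); print(np.degrees(np.arctan2(e[1],e[0])),np.degrees(np.arctan2(e2[1],e2[0])), np.linalg.norm(e)/2,np.linalg.norm(e2)/2)
f=at_z(c,(276.5,158),.022); r=at_z(c,(274.8,215.5),.022); print(f,r,'mid',(f+r)/2,np.degrees(np.arctan2(*(r-f)[1::-1])),np.linalg.norm(r-f))
i=c['image'][60:250,200:345,::-1]; cv2.imwrite('pics/rk.png',cv2.resize(i,None,fx=3,fy=3,interpolation=cv2.INTER_CUBIC))
E
```

```text
[[ 0.411  -0.2233]
 [ 0.4219 -0.1159]
 [ 0.5783 -0.1317]
 [ 0.5646 -0.2401]] centre [ 0.49394932 -0.17774705]
-6.002184607407492 -96.48393132536683 0.1558325982049442 0.10854233602132099
[ 0.48113028 -0.1748574   0.022     ] [ 0.54060537 -0.18493396  0.022     ] mid [ 0.51086782 -0.17989568  0.022     ] -9.616019014754105 0.06032265220364053
```

View pics/rk.png

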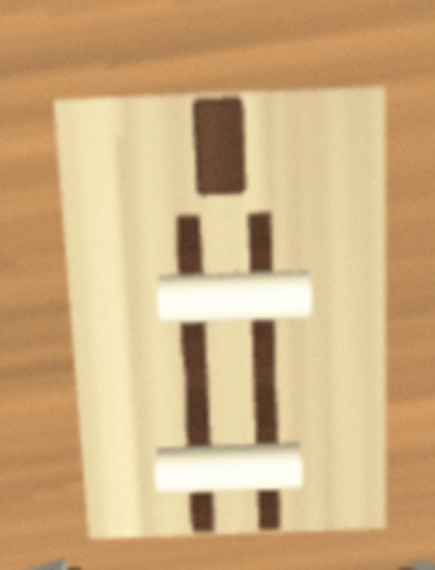

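Call:
servo_tool([
  [[3, -3, -40, 0, 0, 0.7, 0.6], [3.5, -3, -50, 0, 0, 0.7, 0.6], [0, 0, -50, 0, 0, 0, 0.6], [0, 0, -25, 0, 0, 0, 0.6], [0, 0, 0, 0, 0, 0, 0.6], [0, 0, 0, 0, 0, 0, 0.6]],
])

```text
time_s: 12.25
tool_pos: [0.5117, -0.1812, 0.0858]
ee_rot: [0.176, 3.135, -0.0]
contact_force: [0.1, 0.1, 1.0]
width: 0.0498
```

```bash
python3 - <<'E'
from h import *
s=st(); c=cap('wrist','pl.png')
print('expected stick axis',proj(c,np.array([s['tool_pos']])-[0,0,.017]))
for d in arm.masks_of('wrist','stick')[:4]:
    m=d['region']; ys,xs=np.nonzero(m); print(round(d['conf'],2),m.sum(),xs.min(),xs.max(),ys.min(),ys.max())
print('slots',proj(c,[[.494+a*.9940,-.1777-a*.1097,.02] for a in(-.012,.018,.048)]))
E
```

```text
t 12.25 pos [ 0.5117 -0.1812  0.0858] yaw_y 83.57 z [ 0.001 -0.    -1.   ] F [0.1 0.1 1. ] w 0.0498
expected stick axis [[279.87947683 275.03041996]]
0.74 2644 242 333 172 202
0.66 4074 223 336 253 290
0.44 47 240 255 289 292
slots [[282.38365346 187.12868402]
 [282.35654686 237.03332665]
 [282.32792493 283.01734294]]
```

View pics/pl.png

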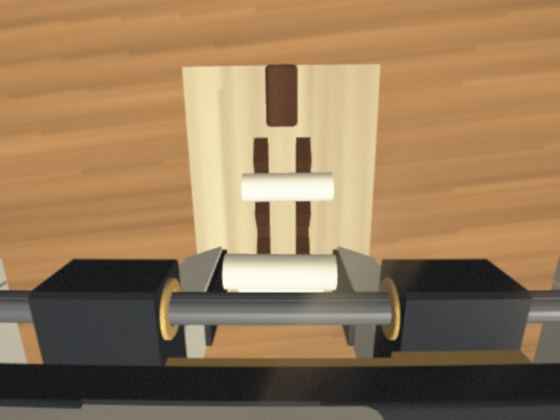

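Call:
servo_tool([
  [[1, 1, -20, 0, 0, 0, 0.6], [0, 0, -14, 0, 0, 0, 0.6], [0, 0, -7, 0, 0, 0, 0.6], [0, 0, -4, 0, 0, 0, 0.6], [0, 0, -1.5, 0, 0, 0, 0.6], [0, 0, 0, 0, 0, 0, 0.6], [0, 0, 0, 0, 0, 0, 0.6]],
])

```text
time_s: 13.22
tool_pos: [0.5122, -0.1799, 0.0385]
ee_rot: [0.176, 3.136, -0.0]
contact_force: [0.9, -1.1, -0.2]
width: 0.0496
```

```bash
python3 -c "
from h import *
st()"
```

```text
t 13.22 pos [ 0.5122 -0.1799  0.0385] yaw_y 83.58 z [ 0. -0. -1.] F [ 0.9 -1.1 -0.2] w 0.0496
```

Call:
servo_tool([
  [[0, 0, -1, 0, 0, 0, 0.6], [0, 0, -1, 0, 0, 0, 0.6], [0, 0, 0, 0, 0, 0, 0.6], [0, 0, 0, 0, 0, 0, 0.6]],
])

```text
time_s: 13.72
tool_pos: [0.5133, -0.1801, 0.0368]
ee_rot: [0.175, 3.134, -0.001]
contact_force: [2.8, -0.5, 5.2]
width: 0.0498
```

```bash
python3 -c "
from h import *
st()"
```

```text
t 13.72 pos [ 0.5133 -0.1801  0.0368] yaw_y 83.59 z [ 0.003 -0.001 -1.   ] F [ 2.8 -0.5  5.2] w 0.0498
```

Seated, with 5 N upward on the tool. Releasing gently and rising.

Call:
servo_tool([
  [[0, 0, 0, 0, 0, 0, 0.43], [0, 0, 0, 0, 0, 0, 0.36], [0, 0, 0, 0, 0, 0, 0.25], [0, 0, 0, 0, 0, 0, 0.2], [0, 0, 10, 0, 0, 0, 0.2], [0, 0, 30, 0, 0, 0, 0], [-10, 0, 40, 0, 0, 0, 0], [-30, 0, 40, 0, 0, 0, 0], [-40, 0, 10, 0, 0, 0, 0], [-40, 0, 0, 0, 0, 0, 0]],
])

```text
time_s: 14.98
tool_pos: [0.3915, -0.1801, 0.1678]
ee_rot: [0.176, 3.134, -0.001]
contact_force: [-0.6, -0.6, 0.2]
width: 0.0918
```

Call:
servo_tool([
  [[0, 0, 0, 0, 0, 0, 0], [0, 0, 0, 0, 0, 0, 0]],
])

```text
time_s: 15.22
tool_pos: [0.3929, -0.18, 0.1669]
ee_rot: [0.176, 3.135, -0.0]
contact_force: [0.3, -0.4, -0.3]
width: 0.0917
```

```bash
python3 look.py l2 top wrist; python3 -c "
import cv2,numpy as np
t=cv2.imread('pics/l2top.png')[150:300,290:400];w=cv2.imread('pics/l2wrist.png')
p=np.zeros((560,800,3),np.uint8)
p[:409,:300]=cv2.resize(t,(300,409),interpolation=cv2.INTER_CUBIC);p[:375,300:]=cv2.resize(w,(500,375))
cv2.imwrite('pics/m2.png',p)"
```

```text
t 15.22 pos [ 0.3929 -0.18    0.1669] yaw_y 83.58 z [ 0.002 -0.    -1.   ] F [ 0.3 -0.4 -0.3] w 0.0917
[ 0.11  0.23  0.23  2.14 -0.07  0.78  1.85]
top slot_mid 0.71 [350. 188.] [ 0.659  -0.2123]
top slot_mid 0.69 [340. 241.] [ 0.5056 -0.1806]
top slot_mid 0.54 [246. 238.] [0.5114 0.0858]
top slot_front 0.8 [339. 250.] [ 0.4801 -0.178 ]
top slot_rear 0.55 [340. 228.] [ 0.5444 -0.1811]
top pull 0.75 [352. 188.] [ 0.6585 -0.2147]
top pull 0.57 [337. 270.] [ 0.4235 -0.1733]
top rack 0.68 [338. 245.] [ 0.4951 -0.1791]
top bay 0.92 [350. 190.] [ 0.6588 -0.2139]
top bay 0.42 [335. 251.] [ 0.4789 -0.1716]
top shelf_board 0.79 [350. 191.] [ 0.6543 -0.2145]
top shelf_board 0.54 [338. 249.] [ 0.4838 -0.1779]
top stick 0.53 [338. 231.] [ 0.5363 -0.1774]
top stick 0.52 [341. 241.] [ 0.5068 -0.184 ]
top stick 0.5 [202. 218.] [0.5661 0.2128]
wrist slot_mid 0.59 [295. 329.] [ 0.5113 -0.1791]
wrist slot_front 0.72 [297. 298.] [ 0.4798 -0.1745]
wrist slot_rear 0.75 [296. 356.] [ 0.5406 -0.1812]
wrist pull 0.6 [296. 249.] [ 0.4304 -0.1709]
wrist rack 0.77 [298. 300.] [ 0.4938 -0.1739]
wrist shelf_board 0.17 [292. 302.] [ 0.4954 -0.1794]
wrist stick 0.88 [292. 361.] [ 0.5455 -0.1858]
wrist stick 0.85 [292. 330.] [ 0.5119 -0.1823]
wrist stick 0.49 [301. 300.] [ 0.4826 -0.1713]
```

View pics/m2.png

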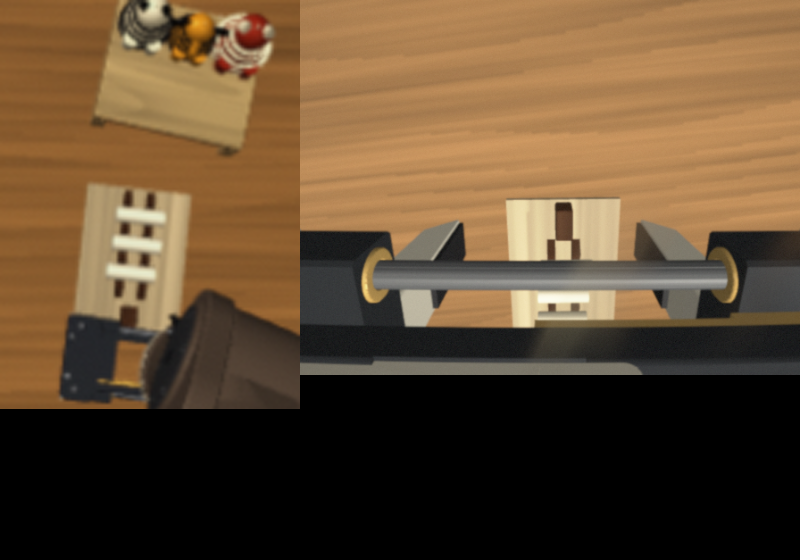

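```bash
python3 - <<'E'
from h import *
c=cap('top','t3.png'); d=cap('scene','s3.png')
A=cv2.resize(cv2.imread('pics/t3.png')[155:225,310:400],None,fx=6,fy=6,interpolation=cv2.INTER_CUBIC)
B=cv2.imread('pics/s3.png')[210:335,150:270]; B=cv2.resize(B,None,fx=2.2,fy=3,interpolation=cv2.INTER_CUBIC)
p=np.zeros((420,810,3),np.uint8);p[:,:540]=A;p[:B.shape[0],540:540+B.shape[1]]=B;cv2.imwrite('pics/m3.png',p[:,:800])
for n,cc in(('top',c),('scene',d)):
  for nm in('shelf_board','bay'):
    for m in arm.masks_of(n,nm)[:1]:
      ys,xs=np.nonzero(m['region']);print(n,nm,m['conf'],xs.min(),xs.max(),ys.min(),ys.max())
for u in [(325.2,194.7),(378.4,205.4)]: print(at_z(c,u,.058))
E
```

```text
top shelf_board 0.78 324 390 147 204
top bay 0.82 324 389 149 205
scene shelf_board 0.84 172 242 254 308
scene bay 0.75 173 242 253 319
[ 0.63329145 -0.13508944  0.058     ]
[ 0.60578892 -0.28464975  0.058     ]
```

View pics/m3.png

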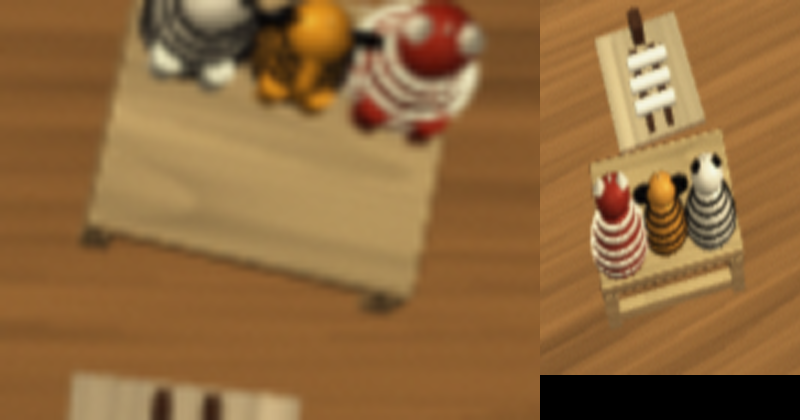

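```bash
cat > fit.py <<'E'
from h import *
from scipy.optimize import least_squares
c=cap('top'); d=cap('scene')
T=[((-.038,.078),(324.7,193.3)),((-.038,-.078),(378.3,205))]
Sx=[((-.038,.078),(232.7,254)),((-.038,-.078),(172.7,264.3)),((.096,-.078),(180.9,306.7)),((.096,.078),(242.3,293.3))]
def W(p,q): return [p[0]+q[0]*np.cos(p[2])-q[1]*np.sin(p[2]),p[1]+q[0]*np.sin(p[2])+q[1]*np.cos(p[2]),.058]
for name,sets in (('both',[(c,T),(d,Sx)]),('top',[(c,T)]),('scene',[(d,Sx)])):
    f=lambda p:np.concatenate([(proj(cc,[W(p,q) for q,_ in L])-[u for _,u in L]).ravel() for cc,L in sets])
    r=least_squares(f,[.66,-.21,-.18]); print(name,r.x[:2],np.degrees(r.x[2]),np.round(r.fun,1))
E
python3 fit.py
```

```text
both [ 0.66323533 -0.21416156] -11.131294917338108 [-1.2 -1.4 -0.4 -1.4 -0.6 -1.8 -0.2  0.4 -2.3  0.   0.8 -1.3]
top [ 0.65933471 -0.21652071] -11.355440486387238 [-0.4 -0.1  0.4  0.1]
scene [ 0.66564936 -0.21317388] -11.647594531625606 [ 0.3 -1.1  0.5  0.7 -2.   0.5  1.3 -0.4]
```

Call:
servo_tool([
  [[19, 4.5, -10, 0, 0, 0, 0], [19.5, 4.5, -30, 0, 0, 0, 0], [0, 0, -40, 0, 0, 0, 0], [0, 0, -31, 0, 0, 0, 0], [0, 0, -15, 0, 0, 0, 0], [0, 0, -4, 0, 0, 0, 0.3], [0, 0, 0, 0, 0, 0, 0.5], [0, 0, 0, 0, 0, 0, 0.7], [0, 0, 0, 0, 0, 0, 0.9], [0, 0, 0, 0, 0, 0, 0.9]],
], grip_force=25)

```text
time_s: 17.77
tool_pos: [0.4307, -0.1709, 0.0366]
ee_rot: [0.176, 3.136, -0.0]
contact_force: [-0.7, 0.0, -0.1]
width: 0.0467
```

Call:
servo_tool([
  [[0, 0, 0, 0, 0, 0, 0.9], [0, 0, 0, 0, 0, 0, 0.9]],
])

```text
time_s: 18.02
tool_pos: [0.4305, -0.1709, 0.0363]
ee_rot: [0.176, 3.137, 0.0]
contact_force: [0.2, 0.4, -0.5]
width: 0.0268
```

```bash
python3 -c "
from h import *
st()"
```

```text
t 18.02 pos [ 0.4305 -0.1709  0.0363] yaw_y 83.58 z [ 0.  0. -1.] F [ 0.2  0.4 -0.5] w 0.0268
```

Call:
servo_tool([
  [[0, 0, 0, 0, 0, 0, 0.9], [0, 0, 0, 0, 0, 0, 0.9], [3, -0.4, 0, 0, 0, -0.2, 0.9], [6, -1, 0, 0, 0, -0.8, 0.9], [8, -1, 0, 0, 0, -1, 0.9], [8, -1, 0, 0, 0, -1, 0.9], [8, -1, 0, 0, 0, -1, 0.9], [8, -1, 0, 0, 0, -0.6, 0.9], [6, -1, 0, 0, 0, -0.4, 0.9], [2.5, -1, 0, 0, 0, 0, 0.9]],
])

```text
time_s: 19.27
tool_pos: [0.4782, -0.1777, 0.0361]
ee_rot: [-0.313, -3.122, -0.002]
contact_force: [-9.9, 3.5, 13.7]
width: 0.0158
```

Call:
servo_tool([
  [[0, 0, 0, 0, 0, 0, 0.9], [0, 0, 0, 0, 0, 0, 0.9]],
])

```text
time_s: 19.52
tool_pos: [0.4785, -0.1778, 0.0361]
ee_rot: [-0.313, -3.123, -0.001]
contact_force: [-5.2, 2.5, 7.3]
width: 0.016
```

```bash
python3 - <<'E'
from h import *
s=st(); c=cap('top','t4.png'); d=cap('scene','s4.png')
A=cv2.resize(cv2.imread('pics/t4.png')[160:270,300:400],None,fx=5,fy=5,interpolation=cv2.INTER_CUBIC)
B=cv2.resize(cv2.imread('pics/s4.png')[205:335,155:255],None,fx=3,fy=3,interpolation=cv2.INTER_CUBIC)
p=np.zeros((550,800,3),np.uint8);p[:,:500]=A;p[:B.shape[0],500:]=B;cv2.imwrite('pics/m4.png',p)
E
```

```text
t 19.52 pos [ 0.4785 -0.1778  0.0361] yaw_y 78.57 z [-0.003  0.001 -1.   ] F [-5.2  2.5  7.3] w 0.0160
```

View pics/m4.png

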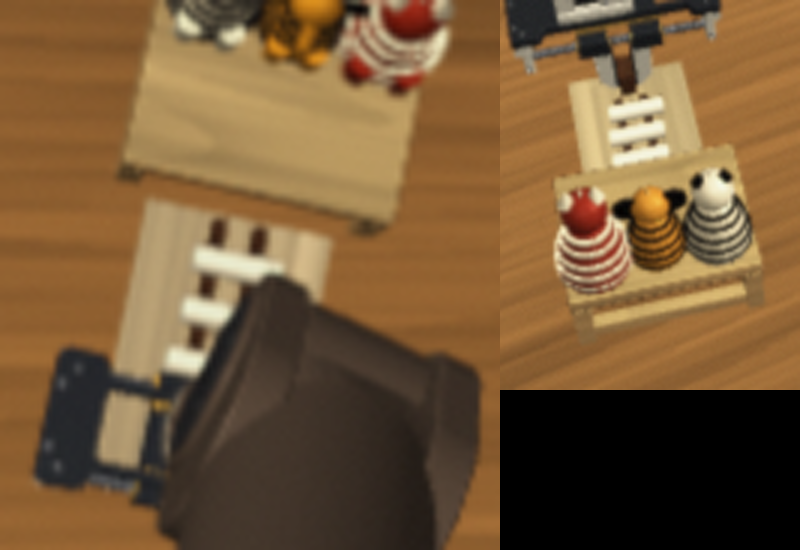

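```bash
python3 - <<'E'
from h import *
c=cap('top')
q=lambda u,z:at_z(c,(300+u[0]/5,160+u[1]/5),z)[:2]
a,b=q((150,202),.006),q((330,238),.006); fa,fb=q((122,165),.058),q((393,222),.058); ga,gb=q((130,175),.003),q((368,228),.003)
for n,(l,r) in dict(rack=(a,b),board=(fa,fb),feet=(ga,gb)).items():
    v=l-r; print(n,l,r,'mid',(l+r)/2,np.linalg.norm(v),'yaw',np.degrees(np.arctan2(-v[0],v[1])))
t=np.radians(-11.4);Y=np.array([-np.sin(t),np.cos(t)]);X=np.array([np.cos(t),np.sin(t)])
for n,o in dict(board=(fa+fb)/2,feet=(ga+gb)/2,fit=np.array([.662,-.215])).items(): print(n,'rack lateral',((a+b)/2-o)@Y,'along',((a+b)/2-o)@X)
E
```

```text
rack [ 0.62487584 -0.15489718] [ 0.60563612 -0.26008101] mid [ 0.61525598 -0.2074891 ] 0.10692897156048813 yaw -10.365675013695867
board [ 0.63805906 -0.13283461] [ 0.6086229  -0.28525255] mid [ 0.62334098 -0.20904358] 0.15523439315897022 yaw -10.930841366585659
feet [ 0.64100053 -0.14353866] [ 0.6122971  -0.28312842] mid [ 0.62664881 -0.21333354] 0.14251030898652958 yaw -11.619598184486781
board rack lateral -7.424653606019684e-05 along -0.008232746091606367
feet rack lateral 0.003477260539669525 along -0.012323263261539158
fit rack lateral -0.0018765784261097142 along -0.04730640084380816
```

Call:
servo_tool([
  [[4.9, -1, 0, 0, 0, 0, 0.9], [7.8, -1.6, 0, 0, 0, 0, 0.9], [9.8, -2, 0, 0, 0, 0, 0.9], [9.8, -2, 0, 0, 0, 0, 0.9], [9.8, -2, 0, 0, 0, 0, 0.9], [7.8, -1.6, 0, 0, 0, 0, 0.9], [3.9, -0.8, 0, 0, 0, 0, 0.9], [0, 0, 0, 0, 0, 0, 0.9]],
])

```text
time_s: 20.68
tool_pos: [0.5328, -0.1892, 0.0361]
ee_rot: [-0.313, -3.124, -0.001]
contact_force: [-3.5, 0.7, 5.5]
width: 0.0159
```

```bash
python3 -c "
from h import *
st();print(arm.sense()['torque'])"
```

```text
t 20.68 pos [ 0.5328 -0.1892  0.0361] yaw_y 78.55 z [-0.002  0.001 -1.   ] F [-3.5  0.7  5.5] w 0.0159
[ 0.26878332  0.80799457 -0.02397795]
```

Call:
servo_tool([
  [[4.9, -1, 0, 0, 0, 0, 0.9], [7.8, -1.6, 0, 0, 0, 0, 0.9], [9.8, -2, 0, 0, 0, 0, 0.9], [9.8, -2, 0, 0, 0, 0, 0.9], [7.8, -1.6, 0, 0, 0, 0, 0.9], [4.9, -1, 0, 0, 0, 0, 0.9], [2, -0.4, 0, 0, 0, 0, 0.9], [0, 0, 0, 0, 0, 0, 0.9]],
])

```text
time_s: 21.68
tool_pos: [0.5795, -0.1988, 0.0362]
ee_rot: [-0.313, -3.123, -0.001]
contact_force: [-5.5, 0.9, 6.8]
width: 0.0153
```

Call:
servo_tool([
  [[2, -0.4, 0, 0, 0, 0, 0.9], [2, -0.4, 0, 0, 0, 0, 0.9], [2, -0.4, 0, 0, 0, 0, 0.9], [2, -0.4, 0, 0, 0, 0, 0.9]],
])

```text
time_s: 22.18
tool_pos: [0.587, -0.2003, 0.0362]
ee_rot: [-0.313, -3.122, -0.001]
contact_force: [-7.3, 1.9, 9.1]
width: 0.0156
```

```bash
python3 -c "
from h import *
st();print(arm.sense()['torque'])"
```

```text
t 22.18 pos [ 0.587  -0.2003  0.0362] yaw_y 78.55 z [-0.003  0.001 -1.   ] F [-7.3  1.9  9.1] w 0.0156
[0.4091074  1.44095855 0.01663106]
```

Call:
servo_tool([
  [[2, -0.4, 0, 0, 0, 0, 0.9], [2, -0.4, 0, 0, 0, 0, 0.9], [2, -0.4, 0, 0, 0, 0, 0.9]],
])

```text
time_s: 22.55
tool_pos: [0.593, -0.2016, 0.0362]
ee_rot: [-0.313, -3.122, -0.001]
contact_force: [-7.4, 2.2, 8.2]
width: 0.0161
```

Call:
servo_tool([
  [[2, -0.4, 0, 0, 0, 0, 0.9], [2, -0.4, 0, 0, 0, 0, 0.9]],
])

```text
time_s: 22.8
tool_pos: [0.597, -0.2024, 0.0362]
ee_rot: [-0.313, -3.122, -0.001]
contact_force: [-6.7, 1.2, 7.9]
width: 0.016
```

Call:
servo_tool([
  [[2, -0.4, 0, 0, 0, 0, 0.9], [2, -0.4, 0, 0, 0, 0, 0.9]],
])

```text
time_s: 23.05
tool_pos: [0.599, -0.2027, 0.0361]
ee_rot: [-0.313, -3.118, -0.002]
contact_force: [-17.5, 4.0, 18.8]
width: 0.0159
```

Call:
servo_tool([
  [[1, -0.2, 0, 0, 0, 0, 0.9], [0, 0, 0, 0, 0, 0, 0.9], [0, 0, 0, 0, 0, 0, 0.9]],
])

```text
time_s: 23.42
tool_pos: [0.5991, -0.2028, 0.0361]
ee_rot: [-0.313, -3.117, -0.003]
contact_force: [-17.4, 4.4, 19.3]
width: 0.0158
```

```bash
python3 - <<'E'
from h import *
s=st();print(s['torque'])
c=cap('top','t5.png'); d=cap('scene','s5.png')
A=cv2.resize(cv2.imread('pics/t5.png')[150:260,300:400],None,fx=5,fy=5,interpolation=cv2.INTER_CUBIC)
B=cv2.resize(cv2.imread('pics/s5.png')[205:335,155:255],None,fx=3,fy=3,interpolation=cv2.INTER_CUBIC)
p=np.zeros((550,800,3),np.uint8);p[:,:500]=A;p[:B.shape[0],500:]=B;cv2.imwrite('pics/m5.png',p)
E
```

```text
t 23.43 pos [ 0.5991 -0.2028  0.0361] yaw_y 78.53 z [-0.009  0.003 -1.   ] F [-17.4   4.4  19.3] w 0.0158
[0.95488205 3.5856764  0.06491574]
```

View pics/m5.png

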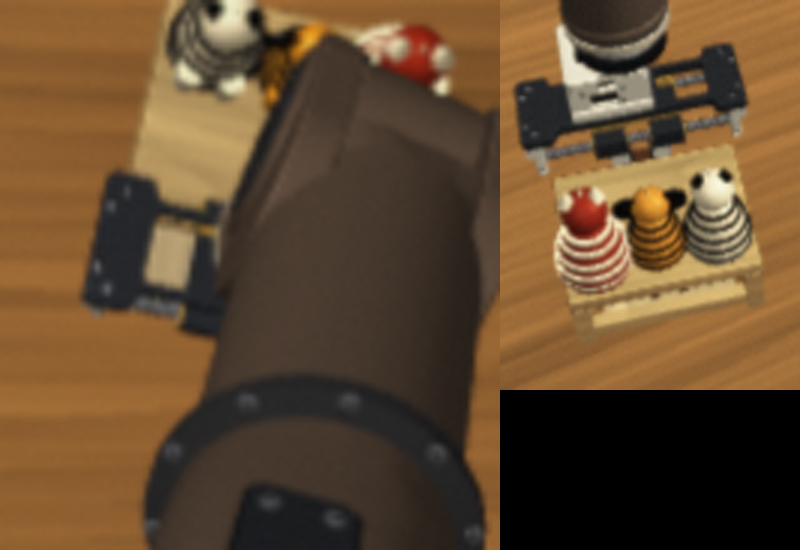

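Call:
servo_tool([
  [[0, 0, 0, 0, 0, 0, 0.75], [0, 0, 0, 0, 0, 0, 0.6], [0, 0, 0, 0, 0, 0, 0.5], [0, 0, 0, 0, 0, 0, 0.5], [0, 0, 8, 0, 0, 0, 0.5], [0, 0, 20, 0, 0, 0, 0.5], [0, 0, 40, 0, 0, 0, 0.5], [-10, 2, 50, 0, 0, 0, 0.5], [-40, 8, 40, 0, 0, 0, 0.5], [-50, 40, 30, 0, 0, 0, 0.5]],
])

```text
time_s: 24.78
tool_pos: [0.5095, -0.16, 0.2242]
ee_rot: [0.318, 3.121, -0.002]
contact_force: [1.5, 1.9, 1.2]
width: 0.046
```

Call:
servo_tool([
  [[-30, 50, 0, 0, 0, 0, 0.5], [-30, 50, 0, 0, 0, 0, 0.5], [-20, 50, 0, 0, 0, 0, 0.5], [0, 40, 0, 0, 0, 0, 0.5], [0, 0, 0, 0, 0, 0, 0.5], [0, 0, 0, 0, 0, 0, 0.5]],
])

```text
time_s: 25.52
tool_pos: [0.4299, 0.0313, 0.2217]
ee_rot: [0.313, 3.125, 0.0]
contact_force: [0.0, 0.3, 0.3]
width: 0.046
```

```bash
python3 - <<'E'
from h import *
s=st()
c=cap('top','t6.png'); d=cap('scene','s6.png')
for n,cc in(('top',c),('scene',d)):
  for nm,z in(('pull',.03),('rack',0),('bay',0)):
    for m in arm.tip_of(n,nm)[:2]: print(n,nm,round(m['conf'],2),np.round(at_z(cc,m['uv'],z)[:2],4))
A=cv2.resize(cv2.imread('pics/t6.png')[150:260,310:400],None,fx=5,fy=5,interpolation=cv2.INTER_CUBIC)
B=cv2.resize(cv2.imread('pics/s6.png')[225:335,160:255],None,fx=3.6,fy=3.6,interpolation=cv2.INTER_CUBIC)
p=np.zeros((550,800,3),np.uint8);p[:,:450]=A;p[:B.shape[0],450:450+B.shape[1]]=B;cv2.imwrite('pics/m6.png',p)
E
```

```text
t 25.52 pos [0.4299 0.0313 0.2217] yaw_y 78.56 z [ 0.001  0.    -1.   ] F [0.  0.3 0.3] w 0.0460
top pull 0.64 [ 0.5966 -0.2112]
top pull 0.28 [ 0.6553 -0.2133]
top rack 0.75 [ 0.664  -0.2234]
top bay 0.86 [ 0.6713 -0.2149]
scene pull 0.47 [ 0.6053 -0.2095]
scene bay 0.76 [ 0.6582 -0.2129]
```

View pics/m6.png

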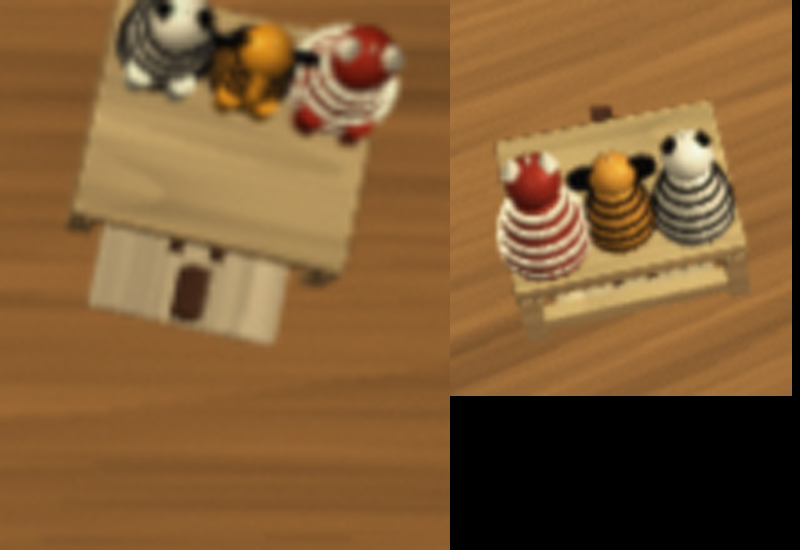

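```bash
python3 - <<'E'
from h import *
c=cap('top')
q=lambda u,z:at_z(c,(310+u[0]/5,150+u[1]/5),z)[:2]
a,b=q((88,303),.006),q((273,342),.006); f,g=q((75,215),.058),q((340,275),.058)
for l,r in((a,b),(f,g)): print((l+r)/2,np.linalg.norm(l-r),np.degrees(np.arctan2(-(l-r)[0],(l-r)[1])))
t=np.radians(-11.4);X=np.array([np.cos(t),np.sin(t)]);Y=np.array([-np.sin(t),np.cos(t)])
d=(a+b)/2-(f+g)/2; print('near edge rel. shelf front: along (want -.040)',d@X,'lateral',d@Y)
for d in arm.masks_of('scene','stick')[:4]: print(d['conf'],d['uv'],d['region'].sum())
E
```

```text
[ 0.58445428 -0.20184046] 0.10975772993321833 -10.979184868475683
[ 0.62249431 -0.20902467] 0.1522450746525358 -11.822539468940308
near edge rel. shelf front: along (want -.040) -0.0387095568266766 lateral -0.00047641074471459894
```

```bash
python3 -c "
from workcell import arm
print(arm.sign_off())"
```

```text
the job is handed in; nothing more can be done
None
```

I handed the job in at about 26 s. The stick is in the rack's middle notch, and the rack is under the shelf against the stop.

**What I did:**
- I took the stick from the right-hand dispenser. The fingers pushed the flap in and held it open while I gripped the stick by its ends (opening 50 mm).
- I lowered the stick into the middle notch until I felt 5 N, then released it. The picture after that shows three sticks in the rack.
- I gripped the pull block, lined the rack up with the bay and slid it in until it stopped. The resisting force rose from 7 to 17 N at the depth I expected, with almost no twisting moment.

**Last checks:**
- **Depth:** the rack stands out 38.7 mm from the shelf front. Fully home is 40 mm, and the measurement is good to about 2 mm.
- **Squareness and side position:** the rack measures -11.0° and the shelf front -11.8°, which agree within that accuracy. The side offset is about 0.5 mm.
- **Shelf board:** by design the gripper body stays about 19 mm above the board. I took no separate measurement of that.

**Not confirmed:** once the rack was under the shelf I could not see the sticks clearly. Only pale ends show behind the stop, and the stick detector found none there. That they stayed in their notches rests on the pictures taken before the rack went under and on the slow slide. I used all 12 picture views, against a plan of about 8.

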